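# Sort heating spares and swap the two valves

### The arm

A 6-joint arm with a two-finger parallel gripper is mounted at the origin on the work surface. World frame = base frame: x ahead of the robot, y to its left, z up, the work surface at z = 0. Lengths are in m, angles in rad, forces in N, time in s.
With the tool pointing down it reaches from about 0.325 to 0.875 m from the base axis. Payload 4.4 kg.
Tool frame: the origin (TCP) lies midway between the tips of the shut fingers; the grasp point (between the pads) lies 19 mm behind it; z points along the fingers, y is the line along which they close (so a half turn about z gives the same grasp; the last joint's range is limited). The gripper opens to 85 mm and grips with 20 to 120 N. Pads are 22 mm wide; open, the fingers measure 114 mm over their backs; the gripper's body (76 mm by 85 mm) begins 54 mm behind the grasp point. The pads swing forward as they close: fully open they stand 13 mm farther back than shut.
Start: joints at [-1.417, 0.207, 1.542, -0, 1.393, -0.15], TCP at [0.173, -0.549, 0.231] pointing down, gripper open.
Joint ranges: [-2.73, 2.73], [-0.86, 2.22], [0.23, 2.46], [-1.11, 4.25], [0.08, 2.63], [-2.82, 2.82]. Speed limits (rad/s): [2.79, 2.79, 3.14, 3.14, 3.14, 3.14].

### API

Orientations are given as a unit quaternion [w, x, y, z].
In Python, from workcell import manip gives the robot as it stands.
- The arm moves only by the tool handwheel, called after ">>>" as name(argument=value, ...) on one line, values as JSON. Schema: {"type":"object","properties":{"plan":{"type":"array","items":{"type":"array","items":{"type":"number"},"minItems":6,"maxItems":6},"minItems":1,"maxItems":12},"aperture":{"type":"number"},"force":{"type":"number"},"only":{"type":"string"},"quiet":{"type":"boolean"},"lines":{"type":"string"}},"required":["plan"],"additionalProperties":false}. plan is a list of rows, 1 to 12 of them, each of 6 numbers: dx, dy, dz in parts of the range, where 1.0 means 1 m, then a rotation vector rx, ry, rz in a scale on which 1.0 is pi rad; each row shifts and turns the commanded pose from where the row before left it, along the tool's axes as they then stand; what a row does not reach is not made up. A row lasts 1/8 s, in which the tool goes at most 0.0625 m and 0.188 rad, less where a joint would pass 70% of its speed; a pose out of reach is approached as far as the arm can. aperture is the finger opening in m, set as the call begins (left out keeps the last). The fingers move at their own pace and stop on an object; force is the grip in N (left out, the last holds). Time passes only in rows, so rows that do not move let the fingers close. The tool returns the time, the measured TCP pose, the force, the opening and the grip force at its end. only (a regular expression) keeps the lines of the reply that match it, lines (a string "A,B") keeps lines A to B, and quiet returns only ok. Input that does not fit is refused with a message, and nothing moves.
- manip.observe(): the state, without advancing time (a new reading comes with each control period).
- manip.capture(name): name is "scene" or "top"; returns a dict with "pixels" (420x560x3 uint8, red, green, blue), "intrinsics" (3x3 intrinsics, pixels), "camera_from_world" (4x4, takes a point from world to camera coordinates). Camera axes: x right, y down, z forward; pixel columns grow to the right and rows downward; lengths in m; the calibration is good to about 2 mm. A picture is of the moment at which its call begins. There is no depth.
- manip.job_done(): hands the job in; it is judged then, once.
The state is a dict: "time_s": time; "joints": joint angles; "dq": joint speeds; "effort": joint torques, N m; "tcp_pos": TCP position; "orientation": TCP orientation; "contact_force": force on the tool from outside, world axes, zero at the start; "ft_torque": the same for the moment, N m; "grip_width": finger opening in m; "gripper_force": force on a finger pad.
Only numpy, scipy, OpenCV 4.12 (cv2) and the standard library are available. Lean on these libraries where they do the work, as an engineer would, in place of code of your own. Each camera call takes 0.05 s, during which the arm holds its last target. There are 200 camera calls.

### The job

Sort the heating spares on the bench so that each stands upright inside its own tray: the valve with the red handwheel in the red tray, the one with the blue handwheel in the blue tray, the pressure gauge (dial up) in the yellow tray and the brass air vent in the green tray. The two valves stand in each other's trays and a tray holds only one part, so stand one of them on the round grey mat, let go of it there, and swap them that way. Set every part down gently without dropping or throwing it, and leave the green glass jar where it is.

Things in the scene. Friction and masses are not known exactly. Their poses are not given: they have to be found in the camera images.
- valve_red: Loose brass angle valve, red plastic handwheel on top; starts upright in the blue tray. 72 mm tall, 0.3 kg. Flat foot 50 mm dia, 10 mm high; body 34 mm dia; handwheel 46 mm dia with straight sides 50 to 66 mm above the underside (grip there, at 60, any yaw). A side outlet along its own +x reaches 34 mm from the axis, 15 to 37 mm up. Origin: centre of the underside; z up.
- valve_blue: Loose brass angle valve, blue plastic handwheel on top; starts upright in the red tray. 72 mm tall, 0.3 kg. Flat foot 50 mm dia, 10 mm high; body 34 mm dia; handwheel 46 mm dia with straight sides 50 to 66 mm above the underside (grip there, at 60, any yaw). A side outlet along its own +x reaches 34 mm from the axis, 15 to 37 mm up. Origin: centre of the underside; z up.
- gauge: Loose round pressure gauge in a black rubber boot, lying on its flat back with the white dial (red needle) up: a plain cylinder 54 mm in diameter, 45 mm high, about 0.25 kg; at the start on the bench. Grip its sides about 34 mm above its underside. Origin: centre of its underside; z up out of the dial.
- air_vent: Loose brass automatic air vent standing upright: cylinder 50 mm in diameter up to 50 mm, then a shoulder and a small black cap 16 mm in diameter, 68 mm tall in all, about 0.28 kg; at the start on the bench. Grip its sides about 38 mm above its underside. Origin: centre of its underside; z up.
- tray_red: Fixed shallow square red plastic tray for the red valve: 84 x 84 mm outside, 76 x 76 mm inside, floor 4 mm above the bench, rim 12 mm above the bench (walls 4 mm). Holds one part. Origin: centre of its underside, on the bench; z up, x and y along its sides. It may stand in any of the four tray places, turned up to 0.3 rad.
- tray_blue: Fixed shallow square blue plastic tray for the blue valve: 84 x 84 mm outside, 76 x 76 mm inside, floor 4 mm above the bench, rim 12 mm above the bench (walls 4 mm). Holds one part. Origin: centre of its underside, on the bench; z up, x and y along its sides. It may stand in any of the four tray places, turned up to 0.3 rad.
- tray_yellow: Fixed shallow square yellow plastic tray for the gauge: 84 x 84 mm outside, 76 x 76 mm inside, floor 4 mm above the bench, rim 12 mm above the bench (walls 4 mm). Holds one part. Origin: centre of its underside, on the bench; z up, x and y along its sides. It may stand in any of the four tray places, turned up to 0.3 rad.
- tray_green: Fixed shallow square green plastic tray for the air vent: 84 x 84 mm outside, 76 x 76 mm inside, floor 4 mm above the bench, rim 12 mm above the bench (walls 4 mm). Holds one part. Origin: centre of its underside, on the bench; z up, x and y along its sides. It may stand in any of the four tray places, turned up to 0.3 rad.
- mat: Fixed round grey mat, 100 mm in diameter, 4 mm thick, empty at the start: the free spot for the swap. Origin: centre of its underside, on the bench; z up.
- jar: Loose closed green glass jar with a white lid, 58 mm in diameter, 66 mm tall, standing on the bench among the parts; a bystander to be left alone. Origin: centre of its underside; z up.
Things that resemble listed ones, but are neither listed nor needed, are in the scene too. What is shaped like the valve_blue but purple is not meant.

How it is judged:
By the outcome, as a careful person would: the job done as asked, in the order asked, and still so for the second after the job is handed in, with the robot touching nothing.
It also fails if it takes over 128 s, if anything falls off the work surface, if the arm or the gripper's body presses on something with over 40 N, if the wrist force passes 120 N, or if a joint passes its speed limit or range.

## Working session

There is one attempt and no reset: what is moved stays moved. The work goes in short steps, Python scripts to look and compute and a tool call to move; the robot and the scene stay as the last step left them, time stands still between calls to the robot, and variables do not carry over. Pictures are saved under pics/ and viewed, at most 14 in all, crops included, and the job is handed in when it is done.

```bash
mkdir -p pics; python3 - <<'E'
from workcell import manip
import cv2
for n in ("top","scene"):
    c=manip.capture(n); cv2.imwrite(f"pics/{n}0.png",cv2.cvtColor(c["pixels"],cv2.COLOR_RGB2BGR))
    print(n,c["intrinsics"],c["camera_from_world"])
s=manip.observe(); print(s)
E
```

```text
top [[510.71081076   0.         283.08160321]
 [  0.         510.71081076 211.20055433]
 [  0.           0.           1.        ]] [[ 8.98015703e-04 -9.99981116e-01 -6.07961582e-03  6.68814214e-03]
 [-9.93063101e-01 -1.76933111e-04 -1.17582510e-01  4.91897146e-01]
 [ 1.17579214e-01  6.14303308e-03 -9.93044506e-01  1.27219111e+00]
 [ 0.00000000e+00  0.00000000e+00  0.00000000e+00  1.00000000e+00]]
scene [[457.14271541   0.         277.87329312]
 [  0.         457.14271541 209.68580839]
 [  0.           0.           1.        ]] [[ 0.57849361  0.81568517 -0.00168805 -0.27466201]
 [ 0.6912673  -0.49135146 -0.52983324 -0.30676867]
 [-0.43300655  0.30533825 -0.84810016  1.26963435]
 [ 0.          0.          0.          1.        ]]
{'time_s': 0.1, 'joints': array([-1.41654561e+00,  2.07347389e-01,  1.54285377e+00,  1.17191020e-05,
        1.39352437e+00, -1.50476655e-01]), 'dq': array([-4.06783935e-06, -9.81913732e-04, -2.56079602e-03, -7.26207104e-04,
       -4.78875663e-04, -8.13229640e-04]), 'effort': array([-6.06555332e-04, -3.84095943e+01, -2.92549896e+01, -2.20297425e-04,
        4.86820019e-03,  2.91110052e-05]), 'tcp_pos': array([ 0.1724144 , -0.54779873,  0.2302145 ]), 'orientation': array([-1.06644721e-03,  9.88414687e-01,  1.51773742e-01,  3.75420721e-06]), 'contact_force': array([-0.89334032,  0.71909611,  0.00763342]), 'ft_torque': array([ 0.04270463,  0.01461151, -0.03755581]), 'gripper_force': 0.0, 'grip_width': 0.08534905243898662}
```

View pics/top0.png

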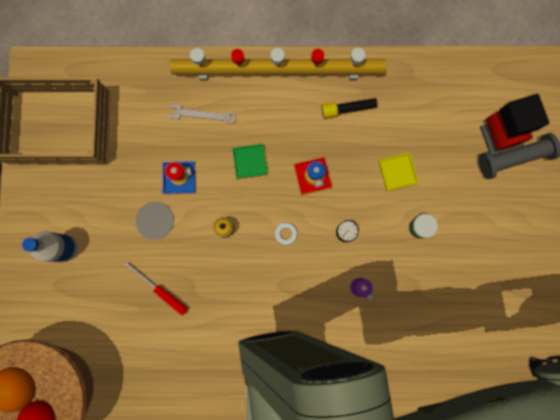

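View pics/scene0.png

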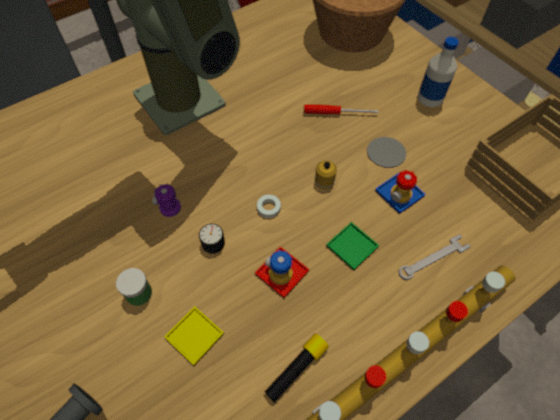

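The top view shows the following:
- Red valve at (178,175) in the blue tray, blue valve at (315,175) in the red tray.
- Empty green tray at (250,161) and yellow tray at (398,172); mat at (155,220).
- Air vent at (224,227), gauge at (347,231), jar at (424,226).

Possible confusions:
- Valves: purple valve (361,288) and the red knobs on the pipe (238,56) and (318,56).
- Gauge: white ring (286,234), jar lid (424,226) and the pipe's white knobs.
- Vent: nothing else looks like it.

I'll measure these and check them in one crop.

```bash
cat > h.py <<'E'
from workcell import manip
import cv2, numpy as np
def cap(n): 
    c=manip.capture(n); c["hsv"]=cv2.cvtColor(c["pixels"],cv2.COLOR_RGB2HSV); return c
def world(c,uv,z):
    R=c["camera_from_world"]; r=R[:3,:3].T@np.linalg.inv(c["intrinsics"])@[uv[0],uv[1],1]
    o=-R[:3,:3].T@R[:3,3]; return (o+r*(z-o[2])/r[2])[:2]
def px(c,p):
    q=c["intrinsics"]@(c["camera_from_world"]@[*p,1])[:3]; return q[:2]/q[2]
HUE=dict(red=(174,6),blue=(105,125),green=(50,80),yellow=(26,34))
def mask(c,col,x,y,w=26):
    h,s,v=cv2.split(c["hsv"]); a,b=HUE[col]
    m=((h>=a)|(h<=b)) if a>b else ((h>=a)&(h<=b))
    m=m&(s>150)&(v>70); k=np.zeros_like(m); k[y-w:y+w,x-w:x+w]=1
    return (m&k).astype(np.uint8)
def tray(c,col,x,y):
    m=mask(c,col,x,y); p=cv2.findNonZero(m)
    n,l,st,_=cv2.connectedComponentsWithStats(m); p=cv2.findNonZero((l==1+st[1:,4].argmax()).astype(np.uint8))
    w=np.array([world(c,q[0],.012) for q in p],np.float32)
    return cv2.minAreaRect(w)
def blob(c,col,x,y,z,w=14):
    m=mask(c,col,x,y,w); n,l,st,ce=cv2.connectedComponentsWithStats(m); i=1+st[1:,4].argmax()
    return ce[i],st[i],world(c,ce[i],z)
E
python3 - <<'E'
from h import *
np.set_printoptions(precision=4,suppress=True)
c=cap("top")
for col,x,y in (("red",313,176),("blue",179,177),("green",250,161),("yellow",398,172)): print(col,tray(c,col,x,y))
print("vr",blob(c,"red",176,173,.062)); print("vb",blob(c,"blue",316,171,.062))
for n,uv,z in (("mat",(155,220),.004),("vent cap",(224,227),.068),("gauge",(347,231),.045),("jar",(425,226),.066),("purple",(361,287),.066),("ring",(286,234),.01)): print(n,world(c,uv,z))
im=cv2.cvtColor(c["pixels"],cv2.COLOR_RGB2BGR)[140:250,130:320]
im2=cv2.cvtColor(c["pixels"],cv2.COLOR_RGB2BGR)[140:250,270:460]
cv2.imwrite("pics/c1.png",np.vstack([cv2.resize(i,(518,300),interpolation=cv2.INTER_CUBIC) for i in (im,im2)]))
E
```

```text
red ((0.5883915424346924, -0.06984108686447144), (0.07867804169654846, 0.0795457512140274), 14.175833702087402)
blue ((0.5827130079269409, 0.2788907289505005), (0.07531006634235382, 0.07820761203765869), 2.5145065784454346)
green ((0.6271477937698364, 0.09449934959411621), (0.07917281985282898, 0.07971034944057465), 8.245723724365234)
yellow ((0.5989388227462769, -0.29233017563819885), (0.08411793410778046, 0.08501187711954117), 14.129594802856445)
vr (array([174.3155, 170.801 ]), array([166, 162,  17,  18, 206], dtype=int32), array([0.59  , 0.2798]))
vb (array([315.8113, 170.761 ]), array([308, 163,  16,  16, 159], dtype=int32), array([ 0.59  , -0.0752]))
mat [0.4718 0.3396]
vent cap [0.4481 0.1522]
gauge [ 0.4401 -0.1532]
jar [ 0.4509 -0.3428]
purple [ 0.3021 -0.1828]
ring [ 0.4351 -0.0005]
```

View pics/c1.png

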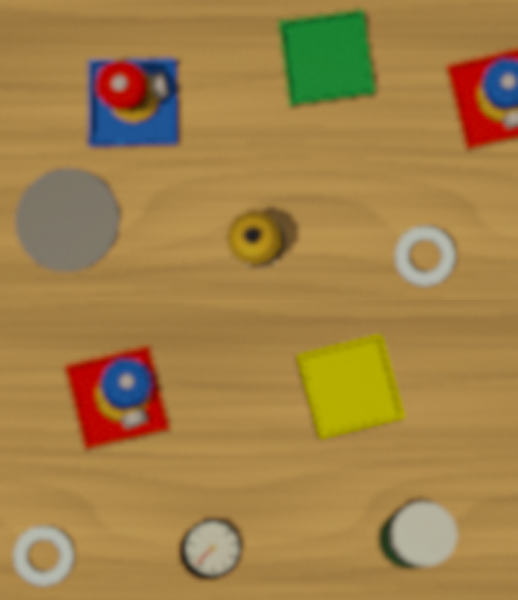

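The crop confirms the choices. The handwheels are red at top-view (174.5,171) and blue at (316,171). The vent cap is at (223,226), the gauge dial with its red needle at (348,231), and the white ring is a distractor. I'll turn the tool square to the world axes and start moving.

The manual's scale: turns go in shares of pi rad. Converting my numbers, 0.1523 rad is 0.0485.

>>> handwheel(plan=[[0,0,0,0,0,0.0485],[0,0,0,0,0,0.0485],[0.026,-0.05,0,0,0,0],[0.026,-0.05,0,0,0,0],[0.026,-0.05,0,0,0,0],[0.026,-0.05,0,0,0,0],[0.026,-0.05,0,0,0,0],[0.026,-0.05,0,0,0,0],[0.026,-0.05,0,0,0,0],[0.026,-0.05,0,0,0,0],[0.026,-0.05,0,0,0,0],[0.026,-0.05,0,0,0,0]], aperture=0.085, force=40)

```text
time_s: 1.65
tcp_pos: [0.4329, -0.0467, 0.2313]
orientation: [0.0, 1.0, 0.0, 0.0]
contact_force: [0.8, -0.6, 0.2]
grip_width: 0.085
gripper_force: 0.0
```

```bash
python3 - <<'E'
from h import *
np.set_printoptions(precision=4,suppress=True)
t,s=manip.capture("top"),manip.capture("scene")
print("blue tray hand",world(t,(179.3,177.8),.012))
print("vent",world(t,(222.8,225.8),.068),"gauge",world(t,(347.8,231),.045),"mat",world(t,(154.9,220.3),.004))
for n,p in dict(vr=(.589,.2795,.066),vb=(.589,-.075,.066),vent=(.4505,.155,.068),gauge=(.44,-.155,.045),mat=(.471,.3395,.004),ty=(.599,-.2925,.012)).items(): print(n,px(s,p))
E
```

```text
blue tray hand [0.5815 0.2775]
vent [0.451  0.1552] gauge [ 0.4401 -0.1552] mat [0.471  0.3398]
vr [406.5889 178.1952]
vb [280.21   259.6496]
vent [326.0977 163.491 ]
gauge [210.4111 232.5544]
mat [385.5867 150.8295]
ty [194.1757 332.4887]
```

>>> handwheel(plan=[[0.039,0.007,0,0,0,0],[0.039,0.007,0,0,0,0],[0.039,0.007,0,0,0,0],[0.039,0.007,0,0,0,0],[0,0,0.04,0,0,0],[0,0,0.04,0,0,0],[0,0,0.04,0,0,0],[0,0,0.03,0,0,0],[0,0,0.02,0,0,0],[0,0,0.01,0,0,0],[0,0,0.01,0,0,0],[0,0,0,0,0,0]], aperture=0.085, force=40)

```text
time_s: 3.25
tcp_pos: [0.5885, -0.0765, 0.0413]
orientation: [0.0, 1.0, 0.0, -0.0]
contact_force: [-0.6, -0.3, -0.6]
grip_width: 0.0851
gripper_force: 0.0
```

>>> handwheel(plan=[[0,0,0,0,0,0],[0,0,0,0,0,0],[0,0,0,0,0,0],[0,0,0,0,0,0],[0,0,0,0,0,0],[0,0,0,0,0,0]], aperture=0.03, force=40)

```text
time_s: 4.0
tcp_pos: [0.5891, -0.0764, 0.0424]
orientation: [0.0, 1.0, 0.0, 0.001]
contact_force: [-1.3, 1.1, 6.3]
grip_width: 0.0447
gripper_force: 41.3
```

>>> handwheel(plan=[[0,0,-0.01,0,0,0],[0,0,-0.03,0,0,0],[0,0,-0.04,0,0,0],[0,0,-0.04,0,0,0],[0,0,-0.03,0,0,0],[-0.01,-0.02,0,0,0,0],[-0.01,-0.04,0,0,0,0],[-0.01,-0.045,0,0,0,0],[-0.01,-0.045,0,0,0,0],[-0.01,-0.045,0,0,0,0],[-0.01,-0.045,0,0,0,0],[-0.01,-0.045,0,0,0,0]], force=40)

```text
time_s: 5.5
tcp_pos: [0.5149, 0.2104, 0.1884]
orientation: [0.0, 1.0, 0.0, -0.003]
contact_force: [0.6, -0.2, -3.1]
grip_width: 0.0447
gripper_force: 41.7
```

>>> handwheel(plan=[[-0.012,-0.045,0,0,0,0],[-0.012,-0.04,0,0,0,0],[-0.012,-0.03,0,0,0,0],[-0.012,-0.016,0,0,0,0],[0,0,0.02,0,0,0],[0,0,0.03,0,0,0],[0,0,0.03,0,0,0],[0,0,0.02,0,0,0],[0,0,0.01,0,0,0],[0,0,0,0,0,0]])

```text
time_s: 6.75
tcp_pos: [0.4691, 0.3389, 0.0801]
orientation: [0.001, 1.0, 0.0, -0.001]
contact_force: [-0.7, 0.1, -3.3]
grip_width: 0.0446
gripper_force: 41.8
```

>>> handwheel(plan=[[0,0,0.015,0,0,0],[0,0,0.01,0,0,0],[0,0,0.006,0,0,0],[0,0,0.003,0,0,0],[0,0,0.002,0,0,0],[0,0,0,0,0,0]])

```text
time_s: 7.5
tcp_pos: [0.4705, 0.3396, 0.0454]
orientation: [-0.0, 1.0, 0.0, 0.0]
contact_force: [0.4, -0.7, -3.2]
grip_width: 0.0446
gripper_force: 41.8
```

```bash
python3 - <<'E'
from h import *
a,b=[cv2.cvtColor(manip.capture(n)["pixels"],cv2.COLOR_RGB2BGR) for n in("scene","top")]
a=cv2.resize(a[70:270,280:480],(400,400)); b=cv2.resize(b[130:270,100:240],(400,400))
cv2.imwrite("pics/m1.png",np.hstack([a,b]))
E
```

```text
(no output)
```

View pics/m1.png

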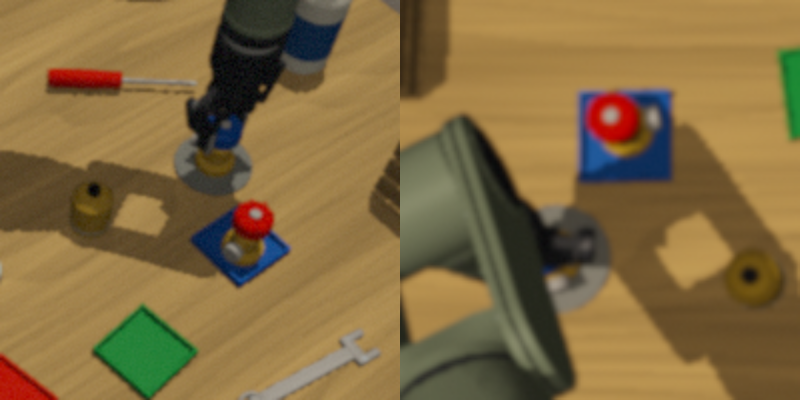

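The valve hangs upright over the middle of the mat (scene crop about (213,165)). I'll lower it the last few millimetres.

>>> handwheel(plan=[[0,0,0.0015,0,0,0],[0,0,0.001,0,0,0],[0,0,0.001,0,0,0],[0,0,0,0,0,0]])

```text
time_s: 8.1
tcp_pos: [0.4705, 0.3396, 0.0425]
orientation: [0.0, 1.0, 0.0, 0.0]
contact_force: [-2.1, -1.4, 3.4]
grip_width: 0.0443
gripper_force: 42.3
```

>>> handwheel(plan=[[0,0,0,0,0,0],[0,0,0,0,0,0],[0,0,0,0,0,0],[0,0,0,0,0,0],[0,0,-0.01,0,0,0],[0,0,-0.03,0,0,0],[0,0,-0.03,0,0,0],[0,0,-0.03,0,0,0],[0.03,0.015,0,0,0,0],[0.03,0.015,0,0,0,0],[0.03,0.015,0,0,0,0],[0.0285,0.015,0,0,0,0]], aperture=0.085, force=40)

```text
time_s: 9.6
tcp_pos: [0.5901, 0.2792, 0.1427]
orientation: [-0.0, 1.0, 0.0, 0.001]
contact_force: [0.3, -0.4, -0.4]
grip_width: 0.0849
gripper_force: 0.0
```

>>> handwheel(plan=[[0,0,0.03,0,0,0],[0,0,0.03,0,0,0],[0,0,0.02,0,0,0],[0,0,0.01,0,0,0],[0,0,0.01,0,0,0],[0,0,0,0,0,0]])

```text
time_s: 10.35
tcp_pos: [0.5887, 0.2796, 0.0416]
orientation: [0.0, 1.0, 0.0, -0.0]
contact_force: [0.5, -0.4, -0.0]
grip_width: 0.0852
gripper_force: 0.0
```

>>> handwheel(plan=[[0,0,0,0,0,0],[0,0,0,0,0,0],[0,0,0,0,0,0],[0,0,0,0,0,0],[0,0,0,0,0,0]], aperture=0.03, force=40)

```text
time_s: 10.98
tcp_pos: [0.5897, 0.2795, 0.0429]
orientation: [-0.0, 1.0, 0.0, 0.001]
contact_force: [-0.6, -1.4, 5.7]
grip_width: 0.0448
gripper_force: 41.0
```

>>> handwheel(plan=[[0,0,-0.01,0,0,0],[0,0,-0.03,0,0,0],[0,0,-0.04,0,0,0],[0,0,-0.03,0,0,0],[0,0.02,0,0,0,0],[0,0.04,0,0,0,0],[0,0.045,0,0,0,0],[0,0.045,0,0,0,0],[0,0.045,0,0,0,0],[0,0.045,0,0,0,0],[0,0.045,0,0,0,0],[0,0.035,0,0,0,0]], force=40)

```text
time_s: 12.48
tcp_pos: [0.5862, -0.043, 0.1488]
orientation: [-0.0, 1.0, -0.001, -0.003]
contact_force: [0.2, 0.7, -2.6]
grip_width: 0.0443
gripper_force: 41.7
```

>>> handwheel(plan=[[0,0.02,0,0,0,0],[0,0.0095,0,0,0,0],[0,0,0.02,0,0,0],[0,0,0.03,0,0,0],[0,0,0.03,0,0,0],[0,0,0.015,0,0,0],[0,0,0.008,0,0,0],[0,0,0.004,0,0,0],[0,0,0,0,0,0]])

```text
time_s: 13.6
tcp_pos: [0.5896, -0.07, 0.0455]
orientation: [0.0, 1.0, 0.0, 0.001]
contact_force: [0.1, -0.2, -2.4]
grip_width: 0.0447
gripper_force: 41.7
```

>>> handwheel(plan=[[0,0,0.001,0,0,0],[0,0,0.001,0,0,0],[0,0,0.001,0,0,0],[0,0,0,0,0,0]])

```text
time_s: 14.1
tcp_pos: [0.5896, -0.0702, 0.0429]
orientation: [0.0, 1.0, 0.0, 0.001]
contact_force: [-0.8, -0.6, 3.8]
grip_width: 0.0448
gripper_force: 42.3
```

>>> handwheel(plan=[[0,0,0,0,0,0],[0,0,0,0,0,0],[0,0,0,0,0,0],[0,0,0,0,0,0],[0,0,-0.01,0,0,0],[0,0,-0.03,0,0,0],[0,0,-0.04,0,0,0],[0,0,-0.03,0,0,0],[-0.01,-0.045,0,0,0,0],[-0.012,-0.045,0,0,0,0],[-0.012,-0.045,0,0,0,0],[-0.012,-0.045,0,0,0,0]], aperture=0.085, force=40)

```text
time_s: 15.6
tcp_pos: [0.5427, 0.1114, 0.1528]
orientation: [-0.0, 1.0, -0.0, 0.001]
contact_force: [0.2, -0.1, -0.8]
grip_width: 0.0854
gripper_force: 0.0
```

>>> handwheel(plan=[[-0.012,-0.045,0,0,0,0],[-0.012,-0.045,0,0,0,0],[-0.012,-0.045,0,0,0,0],[-0.012,-0.045,0,0,0,0],[-0.012,-0.03,0,0,0,0],[-0.013,-0.02,0,0,0,0],[0,0,0,0,0,0]])

```text
time_s: 16.48
tcp_pos: [0.4691, 0.3414, 0.1524]
orientation: [-0.0, 1.0, 0.002, 0.0]
contact_force: [-0.4, -0.5, 0.8]
grip_width: 0.0849
gripper_force: 0.0
```

```bash
python3 - <<'E'
from h import *
a,b=[cv2.cvtColor(manip.capture(n)["pixels"],cv2.COLOR_RGB2BGR) for n in("scene","top")]
cv2.imwrite("pics/m2.png",np.hstack([cv2.resize(a[90:330,180:460],(467,400)),cv2.resize(b[130:270,250:360],(314,400))]))
E
```

```text
(no output)
```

View pics/m2.png

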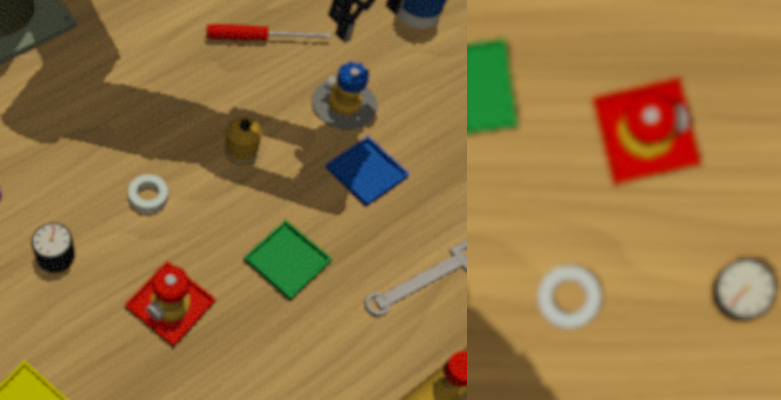

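The red valve stands in the red tray (left crop (170,300)), the blue valve stands upright on the mat (350,90), and the blue tray is empty. Next I'll grip the blue valve.

>>> handwheel(plan=[[0,0,0.03,0,0,0],[0,0,0.04,0,0,0],[0,0,0.02,0,0,0],[0,0,0.01,0,0,0],[0,0,0.01,0,0,0],[0,0,0,0,0,0]])

```text
time_s: 17.32
tcp_pos: [0.47, 0.3397, 0.0417]
orientation: [0.0, 1.0, -0.0, -0.0]
contact_force: [0.2, -0.2, 0.9]
grip_width: 0.0848
gripper_force: 0.0
```

>>> handwheel(plan=[[0,0,0,0,0,0],[0,0,0,0,0,0],[0,0,0,0,0,0],[0,0,0,0,0,0],[0,0,0,0,0,0]], aperture=0.03, force=40)

```text
time_s: 17.95
tcp_pos: [0.4705, 0.3403, 0.0429]
orientation: [-0.0, 1.0, 0.0, 0.001]
contact_force: [-0.9, -2.0, 6.5]
grip_width: 0.0445
gripper_force: 40.8
```

>>> handwheel(plan=[[0,0,-0.01,0,0,0],[0,0,-0.03,0,0,0],[0,0,-0.03,0,0,0],[0.02,0.01,0,0,0,0],[0.03,0.015,0,0,0,0],[0.03,0.015,0,0,0,0],[0.02,0.015,0,0,0,0],[0.012,0.0065,0,0,0,0],[0,0,0.03,0,0,0],[0,0,0.02,0,0,0],[0,0,0.01,0,0,0],[0,0,0,0,0,0]])

```text
time_s: 19.45
tcp_pos: [0.5807, 0.2786, 0.0506]
orientation: [0.0, 1.0, 0.0, -0.001]
contact_force: [0.7, -0.4, -3.8]
grip_width: 0.0448
gripper_force: 41.7
```

>>> handwheel(plan=[[0,0,0.004,0,0,0],[0,0,0.002,0,0,0],[0,0,0.001,0,0,0],[0,0,0.001,0,0,0],[0,0,0.001,0,0,0],[0,0,0,0,0,0]])

```text
time_s: 20.2
tcp_pos: [0.5821, 0.2786, 0.043]
orientation: [-0.0, 1.0, 0.0, 0.0]
contact_force: [-0.4, -0.4, -1.6]
grip_width: 0.0445
gripper_force: 41.7
```

>>> handwheel(plan=[[0,0,0.001,0,0,0],[0,0,0,0,0,0]])

```text
time_s: 20.45
tcp_pos: [0.5825, 0.2786, 0.043]
orientation: [-0.0, 1.0, 0.0, 0.001]
contact_force: [-1.8, -1.7, 5.5]
grip_width: 0.0449
gripper_force: 42.3
```

>>> handwheel(plan=[[0,0,0,0,0,0],[0,0,0,0,0,0],[0,0,0,0,0,0],[0,0,0,0,0,0],[0,0,-0.01,0,0,0],[0,0,-0.03,0,0,0],[0,0,-0.04,0,0,0],[0,0,-0.02,0,0,0],[-0.033,0.031,0,0,0,0],[-0.033,0.031,0,0,0,0],[-0.033,0.031,0,0,0,0],[-0.032,0.0305,0,0,0,0]], aperture=0.085, force=40)

```text
time_s: 21.95
tcp_pos: [0.4495, 0.1541, 0.1417]
orientation: [0.0, 1.0, 0.0, -0.0]
contact_force: [-0.2, -0.9, 1.1]
grip_width: 0.0845
gripper_force: 0.0
```

>>> handwheel(plan=[[0,0,0.03,0,0,0],[0,0,0.04,0,0,0],[0,0,0.03,0,0,0],[0,0,0.015,0,0,0],[0,0,0.009,0,0,0],[0,0,0.003,0,0,0],[0,0,0,0,0,0]])

```text
time_s: 22.82
tcp_pos: [0.4517, 0.1552, 0.0154]
orientation: [-0.0, 1.0, 0.0, 0.001]
contact_force: [0.3, -0.9, 0.2]
grip_width: 0.0851
gripper_force: 0.0
```

>>> handwheel(plan=[[0,0,0,0,0,0],[0,0,0,0,0,0],[0,0,0,0,0,0],[0,0,0,0,0,0],[0,0,0,0,0,0]], aperture=0.03, force=40)

```text
time_s: 23.45
tcp_pos: [0.4516, 0.1553, 0.0156]
orientation: [-0.0, 1.0, 0.0, 0.001]
contact_force: [-1.4, 0.7, 5.5]
grip_width: 0.0484
gripper_force: 42.3
```

>>> handwheel(plan=[[0,0,-0.01,0,0,0],[0,0,-0.03,0,0,0],[0,0,-0.03,0,0,0],[0.02,0.01,0,0,0,0],[0.04,0.015,0,0,0,0],[0.045,0.015,0,0,0,0],[0.04,0.015,0,0,0,0],[0.02,0.006,0,0,0,0],[0.011,0,0.02,0,0,0],[0,0,0.02,0,0,0],[0,0,0.01,0,0,0],[0,0,0,0,0,0]])

```text
time_s: 24.95
tcp_pos: [0.6247, 0.0943, 0.0329]
orientation: [0.0, 1.0, 0.0, -0.002]
contact_force: [0.4, -0.0, -2.6]
grip_width: 0.0485
gripper_force: 42.4
```

>>> handwheel(plan=[[0.001,0,0.008,0,0,0],[0,0,0.004,0,0,0],[0,0,0.001,0,0,0],[0,0,0.001,0,0,0],[0,0,0,0,0,0]])

```text
time_s: 25.58
tcp_pos: [0.628, 0.0941, 0.0209]
orientation: [-0.0, 1.0, 0.0, 0.0]
contact_force: [0.7, -0.7, -3.1]
grip_width: 0.0484
gripper_force: 42.5
```

>>> handwheel(plan=[[0,0,0.001,0,0,0],[0,0,0.001,0,0,0],[0,0,0,0,0,0]])

```text
time_s: 25.95
tcp_pos: [0.6282, 0.0941, 0.0197]
orientation: [0.0, 1.0, 0.0, 0.0]
contact_force: [-2.3, -1.1, 3.0]
grip_width: 0.0484
gripper_force: 43.1
```

>>> handwheel(plan=[[0,0,0,0,0,0],[0,0,0,0,0,0],[0,0,0,0,0,0],[0,0,0,0,0,0],[0,0,-0.01,0,0,0],[0,0,-0.03,0,0,0],[0,0,-0.04,0,0,0],[0,0,-0.04,0,0,0],[-0.03,0.035,0,0,0,0],[-0.03,0.04,0,0,0,0],[-0.03,0.04,0,0,0,0],[-0.03,0.04,0,0,0,0]], aperture=0.085, force=40)

```text
time_s: 27.45
tcp_pos: [0.5073, -0.0621, 0.1398]
orientation: [0.0, 1.0, 0.0, 0.001]
contact_force: [0.3, 0.1, 0.2]
grip_width: 0.0852
gripper_force: 0.0
```

>>> handwheel(plan=[[-0.03,0.04,0,0,0,0],[-0.02,0.03,0,0,0,0],[-0.018,0.024,0,0,0,0],[0,0,0.03,0,0,0],[0,0,0.04,0,0,0],[0,0,0.03,0,0,0],[0,0,0.015,0,0,0],[0,0,0.008,0,0,0],[0,0,0.003,0,0,0],[0,0,0,0,0,0]])

```text
time_s: 28.7
tcp_pos: [0.4407, -0.1553, 0.0135]
orientation: [0.0, 1.0, 0.0, 0.001]
contact_force: [-0.1, -0.5, 0.0]
grip_width: 0.085
gripper_force: 0.0
```

>>> handwheel(plan=[[0,0,0,0,0,0],[0,0,0,0,0,0],[0,0,0,0,0,0],[0,0,0,0,0,0],[0,0,0,0,0,0]], aperture=0.03, force=40)

```text
time_s: 29.32
tcp_pos: [0.4406, -0.1554, 0.0137]
orientation: [0.0, 1.0, 0.0, 0.001]
contact_force: [-1.0, -0.2, 5.9]
grip_width: 0.0526
gripper_force: 41.7
```

>>> handwheel(plan=[[0,0,-0.01,0,0,0],[0,0,-0.03,0,0,0],[0,0,-0.04,0,0,0],[0.03,0.02,0,0,0,0],[0.04,0.035,0,0,0,0],[0.04,0.035,0,0,0,0],[0.03,0.03,0,0,0,0],[0.018,0.017,0,0,0,0],[0,0,0.03,0,0,0],[0,0,0.02,0,0,0],[0,0,0.01,0,0,0],[0,0,0,0,0,0]])

```text
time_s: 30.82
tcp_pos: [0.5969, -0.291, 0.0315]
orientation: [-0.001, 1.0, 0.0, -0.001]
contact_force: [-0.2, 0.0, -3.3]
grip_width: 0.053
gripper_force: 43.1
```

>>> handwheel(plan=[[0,0,0.008,0,0,0],[0,0,0.003,0,0,0],[0,0,0.001,0,0,0],[0,0,0.001,0,0,0],[0,0,0.001,0,0,0],[0,0,0,0,0,0]])

```text
time_s: 31.58
tcp_pos: [0.598, -0.2919, 0.0188]
orientation: [-0.0, 1.0, 0.0, -0.0]
contact_force: [0.5, 0.1, -3.4]
grip_width: 0.0528
gripper_force: 43.1
```

>>> handwheel(plan=[[0,0,0.001,0,0,0],[0,0,0.001,0,0,0],[0,0,0,0,0,0]])

```text
time_s: 31.95
tcp_pos: [0.5981, -0.292, 0.0178]
orientation: [0.0, 1.0, 0.0, 0.0]
contact_force: [-2.4, 1.6, 4.4]
grip_width: 0.0526
gripper_force: 43.8
```

Down in the tray. I'll release it, back away and look.

>>> handwheel(plan=[[0,0,0,0,0,0],[0,0,0,0,0,0],[0,0,0,0,0,0],[0,0,0,0,0,0],[0,0,-0.01,0,0,0],[0,0,-0.03,0,0,0],[0,0,-0.05,0,0,0],[0,0,-0.05,0,0,0],[0,0,-0.05,0,0,0],[-0.045,0,0,0,0,0],[-0.05,0,0,0,0,0],[-0.05,0,0,0,0,0]], aperture=0.085, force=40)

```text
time_s: 33.45
tcp_pos: [0.4518, -0.292, 0.2078]
orientation: [0.001, 1.0, 0.0, 0.001]
contact_force: [0.0, 0.2, 0.5]
grip_width: 0.0851
gripper_force: 0.0
```

>>> handwheel(plan=[[-0.05,0,0,0,0,0],[-0.03,0,0,0,0,0],[0,0,0,0,0,0],[0,0,0,0,0,0]])

```text
time_s: 33.95
tcp_pos: [0.3739, -0.2924, 0.2077]
orientation: [0.001, 1.0, 0.0, 0.001]
contact_force: [-0.8, 1.5, 0.1]
grip_width: 0.0851
gripper_force: 0.0
```

```bash
python3 - <<'E'
from h import *
a,b=[cv2.cvtColor(manip.capture(n)["pixels"],cv2.COLOR_RGB2BGR) for n in("scene","top")]
cv2.imwrite("pics/m3.png",np.hstack([cv2.resize(a[90:380,120:460],(469,400)),cv2.resize(b[130:310,140:460],(331,400))[:, :]]))
E
```

```text
(no output)
```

View pics/m3.png

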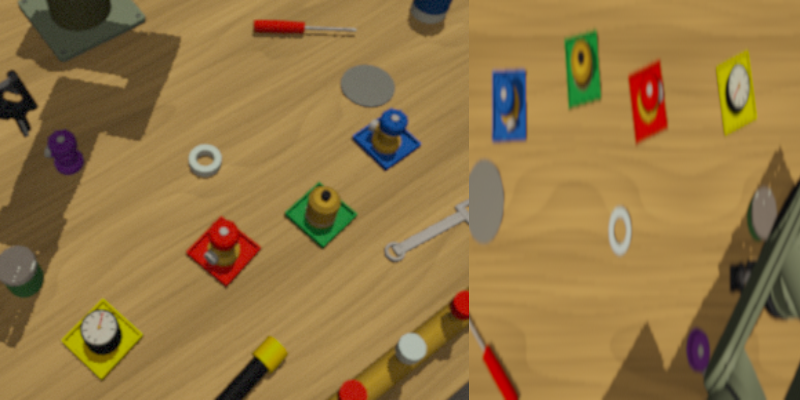

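All four parts stand upright in their own trays: blue valve (390,130), vent (322,208), red valve (222,245), gauge (101,330). The jar (20,270) is still in its place, and the gripper is clear of everything.

```bash
python3 -c "
from workcell import manip
print(manip.job_done())"
```

```text
the job is handed in; nothing more can be done
None
```

The job is handed in at about 34 s: all four parts stand upright in their own trays, the valves were swapped via the mat, and the jar was left where it was.

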